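# Hold a T-square flush on a tilted plate in an engraver's ball vise

## Robot

A 6-joint arm with a two-finger parallel gripper is mounted at the origin on the work surface. World frame = base frame: x ahead of the robot, y to its left, z up, the work surface at z = 0. Lengths are in m, angles in rad, forces in N, time in s.
With the tool pointing down it reaches from about 0.3 to 0.75 m from the base axis. Payload 8.5 kg.
Tool frame: the origin (TCP) lies on the centre line of the jaws, within the pads' length; the fingertips stand 17 mm ahead of it and the grasp point (between the pads) lies 2 mm behind it; z points along the fingers, y is the line along which they close (so a half turn about z gives the same grasp; the last joint's range is limited). The gripper opens to 88 mm and grips with 3 to 60 N. Pads are 18 mm wide; open, the fingers measure 123 mm over their backs; the gripper's body (75 mm by 187 mm) begins 45 mm behind the grasp point.
Start: joints at [0.891, 0.381, 1.297, -0, 1.464, -0.215], TCP at [0.247, 0.492, 0.256] pointing down, gripper open.
Joint ranges: [-3.11, 3.11], [-0.89, 2.33], [0.22, 2.48], [-1.42, 4.56], [0.17, 2.85], [-2.88, 2.88]. Speed limits (rad/s): [2.39, 2.39, 3.14, 3.14, 3.14, 3.14].

## Interface

Orientations are given as a 3x3 rotation matrix whose columns are the frame's x, y, z axes.
In Python, from plant import read_state, camera, finish_job, look_for, place_of gives the robot as it stands. The module is installed in compiled form; this text tells all that it offers.
- The arm moves only by the tool move_arm, never from a script. Its argument "targets" is a list of rows, each an object with "slide": the shift along the tool's x, y, z in cm, a list of three; "rot": the turn, a rotation vector about the tool's x, y, z in degrees, a list of three. In form: [{"slide": [tx, ty, tz], "rot": [ax, ay, az]}, ...]. A call has 1 to 20 rows; each row is the pose to reach, as a shift and turn from the pose commanded when the call began, along the tool's axes at that moment; what a row does not reach only later rows make up. A row lasts 1/8 s, in which the tool goes at most 62.5 mm and 10.7 degrees, less where a joint would pass 70% of its speed; a pose out of reach is approached as far as the arm can. A call with a gripper value outside its range is refused whole. "grip" is the finger opening in cm, from 0 to 8.81, set as the call begins (left out, the last holds). The fingers move at their own pace and stop on an object; "squeeze" is the grip in N (left out, the last holds). Time passes only in rows, so rows that repeat a pose let the fingers close. It gives the time, the measured TCP pose, the force, the opening and the grip force at its end, in the units of the state.
- read_state(): the state, without advancing time (a new reading comes with each control period).
- camera(name): name is "side" or "top" or "wrist"; returns a dict with "img" (400x640x3 uint8, red, green, blue), "K" (3x3 intrinsics, pixels), "extrinsics" (4x4, takes a point from camera to world coordinates); the wrist camera has in their place "tool_from_camera" (4x4, takes a point from camera to tool coordinates, whose origin is the TCP and whose axes are the flange's). Camera axes: x right, y up, looking along -z (the intrinsics and any distortion apply to the point x, -y, -z); pixel columns grow to the right and rows downward; lengths in m; the calibration is good to about 2 mm. The wrist camera is an equidistant fisheye: a pixel r from the principal point sees the ray r / f radians off the axis. A picture is of the moment at which its call begins: read the wrist's pose just before it. There is no depth.
- finish_job(): hands the job in; it is judged then, once.
Trained networks look in the newest picture that a camera, given by its name, has taken for a name from the list of things; names that differ only in an ending like _2 or _b are one class to them, and where a whole thing is asked for, a point or a joint stands for the part that bears it (a point fixed in the world has none). Each returns a list of dicts, best first, with "conf" (0 to 1); they miss things now and then, are a little off and sometimes report something else, mostly with a low value. They report only what shows in the picture. A call takes as long as a camera call. They do not tell look-alikes from the thing itself.
- look_for(camera, query): "bbox" ([left, top, right, bottom] in pixels, round what is visible of it).
- place_of(camera, query): "uv" ([column, row] in pixels: a listed point, or the origin of a listed thing).
The state is a dict: "time": time; "joints": joint angles; "joint_vel": joint speeds; "joint_torque": joint torques, N m; "position": TCP position; "eef_rot": TCP orientation; "wrist_force": force on the tool from outside, world axes, zero at the start; "moment": the same for the moment, N m; "finger_gap": finger opening in m; "grip_force": force on a finger pad.
Only numpy, scipy, OpenCV 4.12 (cv2) and the standard library are available. Lean on these libraries where they do the work, as an engineer would, in place of code of your own. Each camera call takes 0.05 s, during which the arm holds its last target. There are 200 camera calls.

## Task

I am about to scribe a line up the middle of the brass plate that sits tilted in the engraver's ball vise: pick up the small steel T-square, lay its thick stock flush against the lower edge of the plate, with the blade lying flat on the sloping face along its middle line, and finish while still holding it there, pressed lightly flush. Do not shift the plate or the vise, and leave the other things on the bench alone.

Things in the scene. Friction and masses are not known exactly. Their poses are not given: they have to be found in the camera images.
- square_stock (a point): Centre of the stock of a small steel T-square lying flat on the mat (mat top 3 mm above the work surface). The stock is a steel bar 16 (x) by 56 (y) by 14 mm (z, up). A brighter blade 14 mm wide, 3 mm thick leaves the middle of its inner (+x) face and runs 50 mm along +x; blade underside 1 mm below this point, 6 mm above the stock's underside. Grip: the stock's two flat ends, 56 mm apart along y.
- square_tip (a point): On the T-square: middle of the far end of the blade's underside, 58 mm along +x from the stock's centre and 1 mm below it. Same axes as square_stock.
- square_left (a point): On the T-square: point of the stock's inner face (the face against which the plate edge goes) at the height of the blade's underside, 8 mm along x and +18 mm along y from the stock's centre. Same axes.
- square_right (a point): On the T-square: as square_left, but at -18 mm along y.
- plate_edge (a point): Middle of the upper corner line of the plate's lower edge, which faces roughly towards the robot. x runs up the slope in the plate's face, y along the lower edge, z straight out of the face. The face slopes 11 to 29 degrees from level, differently each time. This edge sticks out 14 mm in front of the jaws.
- square: The whole T-square, about 115 g, balancing 5 mm from the stock's centre towards the blade; origin in the centre of the stock's underside, axes as square_stock. Held by the stock's ends it can swivel a little between the fingers about its y when pressed on a face. The ends overhang the 40 mm plate by 8 mm each side when the blade is on its middle line.
- vise: Black ring pad of the ball vise, fixed to the bench, 144 mm across, 34 mm high; origin in the centre of its underside. In it sits a steel ball 124 mm across that carries head, jaws and plate, about 150 mm high in all. Plate and ball stand firm, but the ball would turn if pushed with more than about 60 N.
- parts_tray: Bystander: round blue parts tray with a clear dome and knob, 92 mm across, 60 mm high; origin under its centre.
- loupe: Bystander: black eye loupe with a red ring, standing, 38 mm across, 36 mm high; origin under its centre.
- oil_jar: Bystander: small amber jar with a black cap, 38 mm across, 42 mm high; origin under its centre.
- screwdriver: Bystander: small screwdriver with a blue handle, 120 mm long, lying on the mat; origin under it, lengthwise along x.
- ball: Upper part of the ball vise with a brass plate, 60 (x) by 40 (y) by 5 mm (z), clamped in it; origin in the ball's centre, 75 mm under the plate's face; axes as plate_edge. Two steel jaws grip the plate's sides, reaching from 20 to 50 mm either side of its middle line, tops 3 mm below the face; the round head, 112 mm across, lies 27 mm under the face.
Things that resemble listed ones, but are neither listed nor needed, are in the scene too. There is more than one size of the square; the job needs the smallest.

How it is judged:
By the outcome, as a careful person would: the job done as asked, in the order asked, and still so for the second after the job is handed in, while the arm keeps its last pose, push and grip.
It also fails if it takes over 42 s, if anything falls off the work surface, if the arm or the gripper's body presses on something with over 40 N, if the wrist force passes 120 N, or if a joint passes its speed limit or range.

## Working session

There is one attempt and no reset: what is moved stays moved. The work goes in short steps, Python scripts to look and compute and a tool call to move; the robot and the scene stay as the last step left them, time stands still between calls to the robot, and variables do not carry over. Pictures are saved under pics/ and viewed, at most 10 in all, crops included, and the job is handed in when it is done.

Besides the shell and the picture viewer there is one more tool, called after ">>>" as name([rows], argument=value, ...), one row to a line, values as JSON. move_arm: Moves the arm, as the interface text tells. Its arguments: {"type":"object","properties":{"targets":{"type":"array","items":{"type":"object","properties":{"slide":{"type":"array","items":{"type":"number"}},"rot":{"type":"array","items":{"type":"number"}}}}},"grip":{"type":"number"},"squeeze":{"type":"number"}},"required":["targets"]}

```bash
mkdir -p pics
cat > h.py <<'E'
import numpy as np, cv2, json
from plant import *
def snap(n):
    s=read_state(); c=camera(n); c['s']=s; c['name']=n
    if n=='wrist':
        T=np.eye(4);T[:3,:3]=s['eef_rot'];T[:3,3]=s['position']; c['E']=T@np.array(c['tool_from_camera'])
    else: c['E']=np.array(c['extrinsics'])
    c['K']=np.array(c['K']); return c
def ray(c,uv):
    K=c['K'];x=(uv[0]-K[0,2])/K[0,0];y=(uv[1]-K[1,2])/K[1,1]
    if c['name']=='wrist':
        r=np.hypot(x,y); k=np.sin(r)/max(r,1e-9); d=np.array([x*k,-y*k,-np.cos(r)])
    else:
        d=np.array([x,-y,-1.])
    d=c['E'][:3,:3]@d; return c['E'][:3,3],d/np.linalg.norm(d)
def proj(c,p):
    q=np.linalg.inv(c['E'])@np.append(p,1); x,y,z=q[0],-q[1],-q[2]; K=c['K']
    if c['name']=='wrist':
        r=np.hypot(x,y);t=np.arctan2(r,z); x,y=x/r*t,y/r*t
    else: x,y=x/z,y/z
    return np.array([K[0,0]*x+K[0,2],K[1,1]*y+K[1,2]])
def onz(c,uv,z):
    o,d=ray(c,uv); return o+d*(z-o[2])/d[2]
def tri(rs):
    A=sum(np.eye(3)-np.outer(d,d) for o,d in rs);b=sum((np.eye(3)-np.outer(d,d))@o for o,d in rs)
    p=np.linalg.solve(A,b); return p,max(np.linalg.norm((np.eye(3)-np.outer(d,d))@(p-o)) for o,d in rs)
E
python3 - <<'E'
from h import *
np.set_printoptions(precision=4,suppress=True)
for n in ['side','top','wrist']:
    c=snap(n); cv2.imwrite(f'pics/{n}0.png',c['img'][:,:,::-1]); print(n,[k for k in c], c['E'][:3,3])
    for q in ['square_stock','square_tip','square_left','square_right','plate_edge','ball','vise','parts_tray','loupe','oil_jar','screwdriver']:
        for d in place_of(n,q)[:4]:
            z={'plate_edge':.12,'ball':.07}.get(q,.008)
            print(q,np.round(d['uv'],1),round(d['conf'],2),onz(c,d['uv'],z))
print(read_state()['eef_rot'])
E
```

```text
side ['img', 'K', 'extrinsics', 's', 'name', 'E'] [-0.0858 -0.884   0.7952]
square_stock [282.6 174. ] 0.71 [0.658  0.3551 0.008 ]
square_stock [275.2 202.1] 0.66 [0.5311 0.2039 0.008 ]
square_stock [298.6 193.1] 0.54 [0.627  0.2037 0.008 ]
square_tip [250.4 199.1] 0.68 [0.4741 0.2724 0.008 ]
square_tip [266.5 183.3] 0.61 [0.5737 0.332  0.008 ]
square_tip [307.1 186. ] 0.55 [0.6789 0.2255 0.008 ]
square_left [284.8 179.3] 0.75 [0.6424 0.3159 0.008 ]
square_left [266.6 206.1] 0.65 [0.4952 0.2003 0.008 ]
square_left [294.1 192.3] 0.56 [0.6176 0.2179 0.008 ]
square_right [271.4 199.6] 0.71 [0.5293 0.2255 0.008 ]
square_right [307.1 196.1] 0.68 [0.6389 0.1692 0.008 ]
square_right [275.1 172.8] 0.63 [0.6406 0.3806 0.008 ]
plate_edge [366.5 223.6] 0.8 [ 0.5801 -0.1928  0.12  ]
ball [384.2 233.5] 0.83 [ 0.6363 -0.2072  0.07  ]
ball [383.3 251.6] 0.21 [ 0.5788 -0.2633  0.07  ]
vise [385.8 255. ] 0.73 [ 0.6306 -0.2255  0.008 ]
vise [302.6 194.8] 0.36 [0.6315 0.1858 0.008 ]
parts_tray [363.4 198.7] 0.72 [0.7808 0.0376 0.008 ]
loupe [231.8 189.9] 0.56 [0.452  0.3674 0.008 ]
oil_jar [365.4 321.7
[... 1113 characters left out ...]
.008 ]
loupe [230.8 173.1] 0.15 [0.6659 0.1995 0.008 ]
oil_jar [460.5 262.4] 0.59 [ 0.4238 -0.3707  0.008 ]
oil_jar [173.7 263.6] 0.26 [0.4402 0.3401 0.008 ]
screwdriver [310.7 275.2] 0.66 [0.4026 0.0019 0.008 ]
screwdriver [227.3 191.9] 0.44 [0.6172 0.2082 0.008 ]
screwdriver [395.4 198.9] 0.4 [ 0.5878 -0.2181  0.008 ]
wrist ['img', 'K', 'tool_from_camera', 's', 'name', 'E'] [0.1753 0.5275 0.3839]
square_stock [243.6 379.5] 0.79 [0.5257 0.191  0.008 ]
square_tip [249.4 351.2] 0.55 [0.4638 0.2471 0.008 ]
square_left [231.6 367.7] 0.52 [0.4892 0.1895 0.008 ]
square_right [259.8 374.3] 0.55 [0.5231 0.2296 0.008 ]
[[-0.8939  0.4482 -0.    ]
 [ 0.4482  0.8939 -0.    ]
 [ 0.     -0.     -1.    ]]
```

View pics/top0.png

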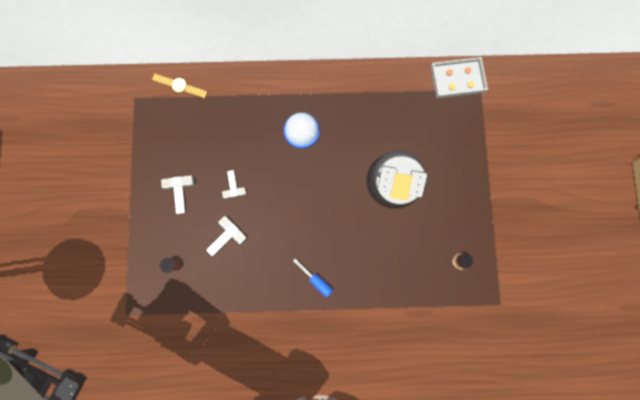

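View pics/side0.png

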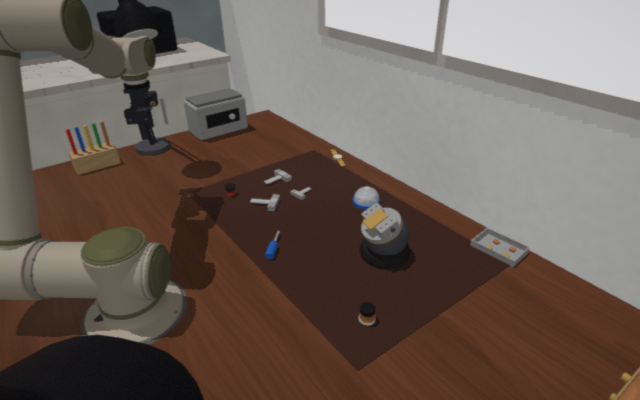

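The top view shows three squares; the smallest has its stock at about (234,194) and its blade tip at about (232,173). The plate's lower edge is at about (397,200) and faces the robot. I'm moving above the smallest square.

>>> move_arm([
  {"slide": [-46,-10.6,11.6],"rot": [0,0,-36]},
  {"slide": [-46,-10.6,11.6],"rot": [0,0,-36]},
  {"slide": [-46,-10.6,11.6],"rot": [0,0,-36]},
  {"slide": [-46,-10.6,11.6],"rot": [0,0,-36]},
  {"slide": [-46,-10.6,11.6],"rot": [0,0,-36]},
  {"slide": [-46,-10.6,11.6],"rot": [0,0,-36]},
  {"slide": [-46,-10.6,11.6],"rot": [0,0,-36]},
  {"slide": [-46,-10.6,11.6],"rot": [0,0,-36]},
  {"slide": [-46,-10.6,11.6],"rot": [0,0,-36]},
  {"slide": [-46,-10.6,11.6],"rot": [0,0,-36]},
  {"slide": [-46,-10.6,11.6],"rot": [0,0,-36]},
], grip=8.8)

```text
time: 3.18
position: [0.6095, 0.1918, 0.1404]
eef_rot: [[-0.986, -0.164, 0.0], [-0.164, 0.986, 0.0], [-0.0, 0.0, -1.0]]
wrist_force: [0.3, -0.0, -0.9]
finger_gap: 0.0883
grip_force: 0.0
```

```bash
cat > sq.py <<'E'
from h import *
np.set_printoptions(precision=4,suppress=True)
P={'square_stock':.010,'square_tip':.009,'square_left':.009,'square_right':.009}
import sys
c=snap('wrist'); cv2.imwrite('pics/%s.png'%sys.argv[1],c['img'][:,:,::-1])
print(c['s']['time'],c['s']['position'],c['s']['eef_rot'])
for q,z in P.items():
    for d in place_of('wrist',q)[:3]: print(q,np.round(d['uv'],1),round(d['conf'],2),onz(c,d['uv'],z))
E
python3 sq.py w1
```

```text
3.175 [0.6095 0.1918 0.1404] [[-0.9864 -0.1644  0.0005]
 [-0.1644  0.9864  0.0002]
 [-0.0005  0.0001 -1.    ]]
square_stock [455.9 253.5] 0.92 [0.6425 0.3348 0.01  ]
square_stock [322.3 206.5] 0.71 [0.6152 0.1944 0.01  ]
square_stock [344.3 100.4] 0.69 [0.5218 0.1971 0.01  ]
square_tip [418.   51.5] 0.91 [0.4666 0.2516 0.009 ]
square_tip [471.4 177.3] 0.86 [0.5648 0.327  0.009 ]
square_tip [319.6 262.7] 0.84 [0.6715 0.2012 0.009 ]
square_left [343.2 216.2] 0.84 [0.6215 0.2144 0.009 ]
square_left [434.1 243. ] 0.79 [0.6347 0.3076 0.009 ]
square_left [338.6  62.8] 0.72 [0.4913 0.1873 0.009 ]
square_right [479.7 248.2] 0.96 [0.6339 0.3616 0.009 ]
square_right [373.5 115.6] 0.8 [0.5298 0.2235 0.009 ]
square_right [299.9 213.9] 0.6 [0.6257 0.1759 0.009 ]
```

View pics/w1.png

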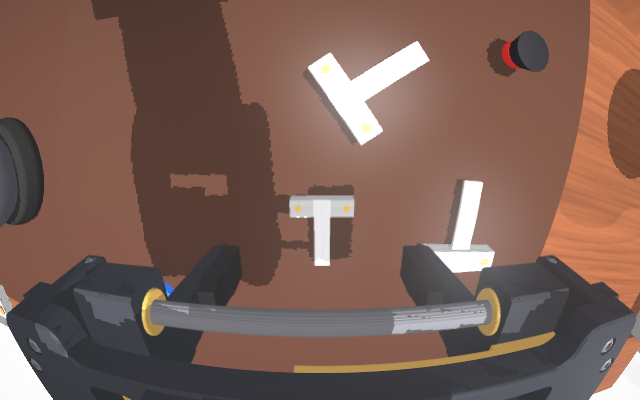

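The picture shows the small square between the fingers: stock at (322,206), tip at (320,263), yaw about 6.7°. I'm aligning to it, descending and gripping.

>>> move_arm([
  {"slide": [-0.6,0.2,5],"rot": [0,0,2.8]},
  {"slide": [-0.6,0.2,9],"rot": [0,0,2.8]},
  {"slide": [-0.6,0.2,11],"rot": [0,0,2.8]},
  {"slide": [-0.6,0.2,11.8],"rot": [0,0,2.8]},
  {"slide": [-0.6,0.2,11.8],"rot": [0,0,2.8]},
  {"slide": [-0.6,0.2,11.8],"rot": [0,0,2.8]},
])

```text
time: 4.18
position: [0.6162, 0.1938, 0.0228]
eef_rot: [[-0.993, -0.114, 0.002], [-0.114, 0.993, 0.0], [-0.002, -0.0, -1.0]]
wrist_force: [0.6, 0.3, -0.4]
finger_gap: 0.0879
grip_force: 0.0
```

>>> move_arm([
  {"slide": [0,0,0],"rot": [0,0,0]},
  {"slide": [0,0,0],"rot": [0,0,0]},
  {"slide": [0,0,0],"rot": [0,0,0]},
  {"slide": [0,0,0],"rot": [0,0,0]},
  {"slide": [0,0,0],"rot": [0,0,0]},
  {"slide": [0,0,0],"rot": [0,0,0]},
], grip=5.0, squeeze=35)

```text
time: 4.92
position: [0.6158, 0.1936, 0.0219]
eef_rot: [[-0.993, -0.114, 0.0], [-0.114, 0.993, 0.0], [-0.0, 0.0, -1.0]]
wrist_force: [-1.0, -0.4, 1.5]
finger_gap: 0.0556
grip_force: 35.0
```

>>> move_arm([
  {"slide": [0,0,-3],"rot": [0,0,0]},
  {"slide": [0,0,-8],"rot": [0,0,0]},
  {"slide": [0,0,-13],"rot": [0,0,0]},
  {"slide": [1,-5,-18],"rot": [0,0,0]},
  {"slide": [1,-10,-22.8],"rot": [0,0,4]},
  {"slide": [1,-15,-22.8],"rot": [0,0,8]},
  {"slide": [2,-20,-22.8],"rot": [0,0,12]},
  {"slide": [2,-26,-22.8],"rot": [0,0,14]},
  {"slide": [3,-32,-22.8],"rot": [0,0,14]},
  {"slide": [3,-36,-22.8],"rot": [0,0,14]},
  {"slide": [3,-39,-22.8],"rot": [0,0,14]},
  {"slide": [3,-39,-22.8],"rot": [0,0,14]},
  {"slide": [3,-39,-22.8],"rot": [0,0,14]},
])

```text
time: 6.55
position: [0.6305, -0.1965, 0.2495]
eef_rot: [[-0.992, 0.129, -0.001], [0.129, 0.992, 0.001], [0.001, 0.001, -1.0]]
wrist_force: [0.4, 1.1, -1.9]
finger_gap: 0.0553
grip_force: 35.0
```

```bash
cat > pl.py <<'E'
from h import *
import sys
np.set_printoptions(precision=4,suppress=True)
for n in ['wrist','top','side']:
    c=snap(n); cv2.imwrite('pics/%s_%s.png'%(sys.argv[1],n),c['img'][:,:,::-1])
    if n=='wrist': print(c['s']['time'],c['s']['position'],c['s']['eef_rot'],c['s']['joints'],c['s']['wrist_force'])
    for q in ['plate_edge','ball','vise','square_stock','square_tip','square_left','square_right']:
        for d in place_of(n,q)[:3]:
            o,dd=ray(c,d['uv']); print(n,q,np.round(d['uv'],1),round(d['conf'],2),o,dd)
E
python3 pl.py p1
```

```text
6.55 [ 0.6305 -0.1965  0.2495] [[-0.9916  0.129  -0.0006]
 [ 0.129   0.9916  0.0006]
 [ 0.0007  0.0005 -1.    ]] [-0.4811  0.586   0.9622  0.0003  1.5942 -1.9225] [ 0.4244  1.0791 -1.8949]
wrist plate_edge [303.4 130.4] 0.95 [ 0.5515 -0.1862  0.3777] [ 0.0656 -0.0637 -0.9958]
wrist ball [618.6  37.1] 0.71 [ 0.5515 -0.1862  0.3777] [-0.1731  0.8084 -0.5626]
wrist ball [303.8 194.9] 0.66 [ 0.5515 -0.1862  0.3777] [ 0.2685 -0.0895 -0.9591]
wrist vise [309.5 178.9] 0.95 [ 0.5515 -0.1862  0.3777] [ 0.2216 -0.0648 -0.973 ]
wrist square_stock [623.7 152.9] 0.98 [ 0.5515 -0.1862  0.3777] [ 0.1423  0.8144 -0.5626]
wrist square_stock [319.4 265.1] 0.73 [ 0.5515 -0.1862  0.3777] [ 0.4824 -0.0668 -0.8734]
wrist square_stock [572.3  75.6] 0.68 [ 0.5515 -0.1862  0.3777] [-0.0615  0.719  -0.6923]
wrist square_tip [324.4 342.7] 0.81 [ 0.5515 -0.1862  0.3777] [ 0.6841 -0.0774 -0.7253]
wrist square_tip [590.9  44.5] 0.6 [ 0.5515 -0.1862  0.3777] [-0.1511  0.7573 -0.6354]
wrist square_tip [622.1 105.1] 0.58 [ 0.5515 -0.1862  0.3777] [ 0.0123  0.8175 -0.5757]
wrist square_left [357.9 276.3] 0.6 [ 0.5515
[... 1440 characters left out ...]
ide square_stock [382.6 178.6] 0.5 [-0.0858 -0.884   0.7952] [ 0.6277  0.6076 -0.4867]
side square_tip [251.4 199. ] 0.63 [-0.0858 -0.884   0.7952] [ 0.3736  0.7665 -0.5224]
side square_tip [264.3 182.9] 0.49 [-0.0858 -0.884   0.7952] [ 0.4104  0.7669 -0.4934]
side square_tip [400.  171.9] 0.45 [-0.0858 -0.884   0.7952] [ 0.6595  0.586  -0.4708]
side square_left [380.7 179.4] 0.68 [-0.0858 -0.884   0.7952] [ 0.6241  0.6098 -0.4885]
side square_left [269.2 204.8] 0.6 [-0.0858 -0.884   0.7952] [ 0.4038  0.7407 -0.5369]
side square_right [270.6 196.1] 0.54 [-0.0858 -0.884   0.7952] [ 0.413   0.7474 -0.5203]
side square_right [393.6 183.7] 0.43 [-0.0858 -0.884   0.7952] [ 0.6418  0.5857 -0.4951]
```

View pics/p1_wrist.png

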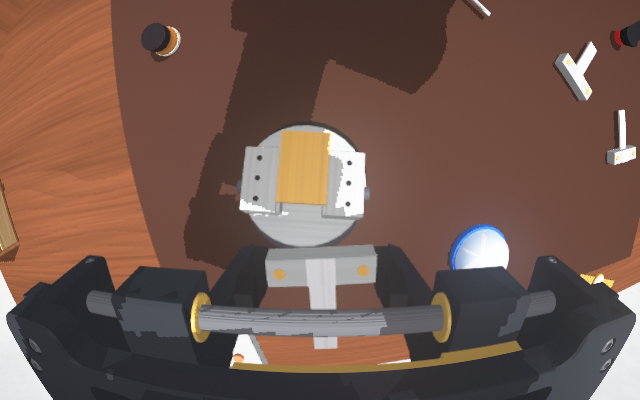

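The wrist view shows the square held level in the jaws. The plate is visible, lower edge (282,129)–(330,132) and upper edge (276,203)–(328,206). I'm taking two lateral views for stereo.

>>> move_arm([
  {"slide": [0,5,0],"rot": [0,0,0]},
  {"slide": [0,10,0],"rot": [0,0,0]},
  {"slide": [0,10,0],"rot": [0,0,0]},
  {"slide": [0,10,0],"rot": [0,0,0]},
])

```text
time: 8.25
position: [0.6435, -0.0985, 0.2498]
eef_rot: [[-0.992, 0.129, 0.0], [0.129, 0.992, -0.0], [-0.0, -0.0, -1.0]]
wrist_force: [0.3, 0.4, -0.2]
finger_gap: 0.0556
grip_force: 35.0
```

```bash
python3 pl.py p2 | grep -E "wrist (plate|vise|ball)|^[0-9 ]"
cat > cr.py <<'E'
from h import *
a=[]
for f in ['p1','p2']:
    im=cv2.imread(f'pics/{f}_wrist.png')
    x0={'p1':230,'p2':90}[f]; c=im[100:230,x0:x0+150]
    a.append(cv2.resize(c,None,fx=5,fy=5,interpolation=cv2.INTER_CUBIC)[:, :750])
E
python3 - <<'E'
from h import *
im=cv2.imread('pics/p2_wrist.png')
for f in ['p1','p2']:
    im=cv2.imread(f'pics/{f}_wrist.png'); h=cv2.cvtColor(im,cv2.COLOR_BGR2HSV)
    m=cv2.inRange(h,(12,130,130),(28,255,255)); n,l,s,_=cv2.connectedComponentsWithStats(m)
    print(f,[(tuple(s[i])) for i in range(1,n) if s[i,4]>300])
E
```

```text
8.25 [ 0.6435 -0.0985  0.2498] [[-0.9916  0.1293  0.    ]
 [ 0.1293  0.9916 -0.0004]
 [-0.0001 -0.0004 -1.    ]] [-0.3332  0.5675  0.9952 -0.0004  1.5787 -1.7744] [ 0.288   0.3906 -0.2277]
wrist ball [211.3 192.3] 0.82 [ 0.5645 -0.088   0.3779] [ 0.2057 -0.3761 -0.9035]
wrist vise [227.2 179.5] 0.73 [ 0.5645 -0.088   0.3779] [ 0.1778 -0.3232 -0.9295]
p1 [(np.int32(277), np.int32(131), np.int32(52), np.int32(74), np.int32(3397)), (np.int32(191), np.int32(293), np.int32(20), np.int32(49), np.int32(425)), (np.int32(433), np.int32(296), np.int32(18), np.int32(46), np.int32(329)), (np.int32(233), np.int32(341), np.int32(289), np.int32(32), np.int32(2224))]
p2 [(np.int32(165), np.int32(135), np.int32(51), np.int32(69), np.int32(2709)), (np.int32(191), np.int32(293), np.int32(19), np.int32(49), np.int32(435)), (np.int32(231), np.int32(341), np.int32(291), np.int32(32), np.int32(2147))]
```

View pics/p2_wrist.png

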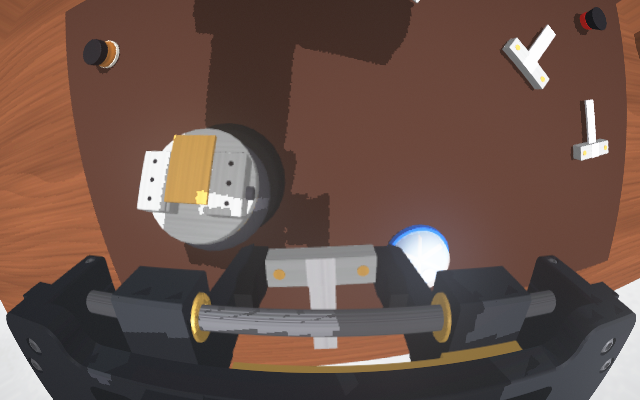

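>>> move_arm([
  {"slide": [0,-6,0],"rot": [0,0,0]},
  {"slide": [0,-12,0],"rot": [0,0,0]},
  {"slide": [0,-18,0],"rot": [0,0,0]},
  {"slide": [0,-20,0],"rot": [0,0,0]},
  {"slide": [0,-20,0],"rot": [0,0,0]},
  {"slide": [0,-20,0],"rot": [0,0,0]},
])

```text
time: 10.2
position: [0.6181, -0.2947, 0.25]
eef_rot: [[-0.992, 0.128, 0.0], [0.128, 0.992, 0.0], [-0.0, 0.0, -1.0]]
wrist_force: [-0.4, -0.2, -2.3]
finger_gap: 0.0551
grip_force: 35.0
```

```bash
python3 pl.py p3 | grep -E "wrist (plate|vise|ball)|^[0-9 ]"
```

```text
10.2 [ 0.6181 -0.2947  0.25  ] [[-0.9918  0.1277  0.0002]
 [ 0.1277  0.9918  0.0004]
 [-0.0001  0.0004 -1.    ]] [-0.6174  0.6334  0.8724  0.0004  1.6359 -2.0602] [-0.3599 -0.1633 -2.2839]
wrist plate_edge [424.3 133.6] 0.59 [ 0.5391 -0.2844  0.3781] [ 0.1132  0.314  -0.9426]
wrist ball [398.5 192.9] 0.86 [ 0.5391 -0.2844  0.3781] [ 0.2934  0.2131 -0.9319]
wrist vise [386.  178.3] 0.55 [ 0.5391 -0.2844  0.3781] [ 0.2461  0.1794 -0.9525]
```

View pics/p3_wrist.png

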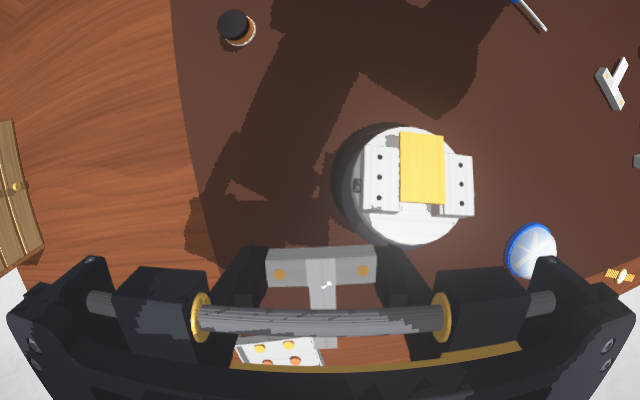

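```bash
cat > fit.py <<'E'
from h import *
from scipy.optimize import least_squares
from scipy.spatial.transform import Rotation as R
np.set_printoptions(precision=4,suppress=True)
w=snap('wrist'); K=w['K']; TC=np.array(w['tool_from_camera'])
S={'p1':([.6305,-.1965,.2495],[[-.9916,.129,-.0006],[.129,.9916,.0006],[.0007,.0005,-1]]),
   'p2':([.6435,-.0985,.2498],[[-.9916,.1293,0],[.1293,.9916,-.0004],[-.0001,-.0004,-1]]),
   'p3':([.6181,-.2947,.25],[[-.9918,.1277,.0002],[.1277,.9918,.0004],[-.0001,.0004,-1]])}
V=[]
for f,(p,r) in S.items():
    T=np.eye(4);T[:3,:3]=r;T[:3,3]=p; c=dict(K=K,E=T@TC,name='wrist')
    im=cv2.imread(f'pics/{f}_wrist.png'); h=cv2.cvtColor(im,cv2.COLOR_BGR2HSV)
    m=cv2.inRange(h,(12,110,110),(32,255,255)); m[240:]=0
    n,l,s,_=cv2.connectedComponentsWithStats(m); i=1+np.argmax(s[1:,4])
    q=cv2.convexHull(cv2.findContours((l==i).astype(np.uint8),0,1)[0][0])
    mm=np.zeros(m.shape,np.uint8); cv2.fillPoly(mm,[q],1)
    ct=cv2.findContours(mm,0,cv2.CHAIN_APPROX_NONE)[0][0][:,0].astype(float)
    V.append((c,ct,s[i])); print(f,s[i],cv2.approxPolyDP(q,4,True)[:,0].tolist())
def Rm(v): return R.from_euler('ZYX',v).as_matrix()   # yaw,pitch,roll
def hull(c,v):
    M=Rm(v[3:]); P=[v[:3]+M@np.array([x,y,z]) for x in(0,.06) for y in(-.02,.02) for z in(0,-.003)]
    return cv2.convexHull(np.array([proj(c,p) for p in P],np.float32))
def res(v):
    o=[]
    for c,ct,_ in V:
        H=hull(c,v); o+=[cv2.pointPolygonTest(H,(float(a),float(b)),True)-.5 for a,b in ct]
    return np.array(o)
v=least_squares(res,[.57,-.2,.13,-.12,-.35,0],loss='soft_l1',x_scale=[.01,.01,.01,.1,.1,.1],diff_step=1e-3)
print(v.x[:3],np.degrees(v.x[3:]),'rms',res(v.x).std())
J=v.jac; print('sd',np.sqrt(np.diag(np.linalg.inv(J.T@J)))*res(v.x).std()*3)
M=Rm(v.x[3:]); print('ball centre',v.x[:3]+M@[.03,0,-.075]); print(M)
np.save('plate.npy',v.x)
print([proj(V[k][0],v.x[:3]) for k in (0,2)])
top=snap('top');side=snap('side')
print(proj(top,v.x[:3]),proj(side,v.x[:3]),'net top 396,200.9 side 366,225')
E
python3 fit.py
```

```text
p1 [ 276  131   54   74 3498] [[282, 131], [329, 134], [325, 204], [276, 200]]
p2 [ 164  134   52   70 2885] [[175, 134], [215, 136], [206, 203], [164, 200]]
p3 [ 399  132   46   72 3056] [[400, 132], [443, 136], [444, 203], [400, 200]]
[ 0.5689 -0.2009  0.1213] [-10.9369 -25.5677   0.    ] rms 0.46829582649299295Traceback (most recent call last):
  File "fit.py", line 30, in <module>
    J=v.jac; print('sd',np.sqrt(np.diag(np.linalg.inv(J.T@J)))*res(v.x).std()*3)
                                        ~~~~~~~~~~~~~^^^^^^^
    ainv = _umath_linalg.inv(a, signature=signature)
    raise LinAlgError("Singular matrix")
numpy.linalg.LinAlgError: Singular matrix
```

```bash
python3 - <<'E'
s=open('fit.py').read()
a=s.index('v=least_squares'); b=s.index('print(v.x[:3]')
s=s[:a]+"""sc=np.array([.01,.01,.01,.1,.1,.1]); x0=np.array([.57,-.2,.125,-.18,-.42,0])
v=least_squares(lambda u:res(x0+(u-1)*sc),np.ones(6),loss='soft_l1',diff_step=2e-2); v.jac=v.jac/sc; v.x=x0+(v.x-1)*sc
"""+s[b:]
open('fit.py','w').write(s)
E
python3 fit.py
```

```text
p1 [ 276  131   54   74 3498] [[282, 131], [329, 134], [325, 204], [276, 200]]
p2 [ 164  134   52   70 2885] [[175, 134], [215, 136], [206, 203], [164, 200]]
p3 [ 399  132   46   72 3056] [[400, 132], [443, 136], [444, 203], [400, 200]]
[ 0.5689 -0.2009  0.1213] [-10.7904 -25.5542  -1.928 ] rms 0.4413014298984151
sd [0.0001 0.0001 0.0003 0.0037 0.0088 0.0122]
ball centre [ 0.6268 -0.2145  0.0666]
[[ 0.8862  0.2014 -0.4172]
 [-0.1689  0.979   0.1138]
 [ 0.4314 -0.0304  0.9017]]
[array([305.5356, 130.6906]), array([422.0735, 132.6747])]
[397.3937 198.9618] [365.4217 226.0762] net top 396,200.9 side 366,225
```

```bash
cat > go.py <<'E'
from h import *
from scipy.spatial.transform import Rotation as R
np.set_printoptions(precision=3,suppress=True)
v=np.load('plate.npy'); M=R.from_euler('ZYX',[v[3],v[4],np.radians(-1.)]).as_matrix(); RT=M@np.diag([-1,1,-1])
s=read_state(); Rc=np.array(s['eef_rot']); pc=np.array(s['position'])
OFF=np.array([-.0008,0,-.0119])   # stock centre from TCP in square axes
def rel(q):
    p=v[:3]+M@(np.array(q)-OFF); return Rc.T@(p-pc)*100, np.degrees(R.from_matrix(Rc.T@RT).as_rotvec())
if __name__=='__main__':
    for q in [(-.023,0,.04),(-.023,0,.004),(-.008,0,.001)]: print(q,*rel(q), v[:3]+M@(np.array(q)-OFF))
    w=snap('wrist'); Q=np.array(w['s']['eef_rot'])@np.diag([-1,1,-1])
    for n,a in dict(square_stock=(0,0,0),square_tip=(.058,0,-.001),square_left=(.008,.018,-.001),square_right=(.008,-.018,-.001)).items():
        print(n,proj(w,np.array(w['s']['position'])+Q@(OFF+a)),[np.round(d['uv'],1) for d in place_of('wrist',n) if 230<d['uv'][1] and 250<d['uv'][0]<400])
E
python3 go.py
```

```text
(-0.023, 0, 0.04) [10.299  9.18   9.121] [  1.73  -25.517   3.53 ] [ 0.527 -0.192  0.159]
(-0.023, 0, 0.004) [ 8.753  9.026 12.368] [  1.73  -25.517   3.53 ] [ 0.543 -0.196  0.126]
(-0.008, 0, 0.001) [ 7.273  8.934 11.992] [  1.73  -25.517   3.53 ] [ 0.557 -0.198  0.13 ]
square_stock [320.575 266.279] [array([318.9, 267. ])]
square_tip [320.667 345.995] [array([325.5, 343. ])]
square_left [354.438 278.077] [array([356. , 277.3])]
square_right [286.746 278.12 ] [array([291.9, 280.8])]
```

>>> move_arm([
  {"slide": [4,3,1],"rot": [0.6,-8,1]},
  {"slide": [8,6,3],"rot": [1.2,-17,2.3]},
  {"slide": [10.3,9.2,6],"rot": [1.7,-25.5,3.5]},
  {"slide": [10.3,9.2,9.1],"rot": [1.7,-25.5,3.5]},
  {"slide": [9.5,9.1,10.8],"rot": [1.7,-25.5,3.5]},
  {"slide": [8.9,9.0,12.0],"rot": [1.7,-25.5,3.5]},
  {"slide": [8.9,9.0,12.0],"rot": [1.7,-25.5,3.5]},
  {"slide": [8.9,9.0,12.0],"rot": [1.7,-25.5,3.5]},
])

```text
time: 12.85
position: [0.5413, -0.1959, 0.1303]
eef_rot: [[-0.886, 0.194, 0.421], [0.168, 0.981, -0.098], [-0.432, -0.016, -0.902]]
wrist_force: [0.1, 0.1, -1.1]
finger_gap: 0.0555
grip_force: 35.0
```

Run:
```python
from go import *
c=snap('wrist'); cv2.imwrite('pics/n1.png',c['img'][:,:,::-1])
for q in [(-.023,0,.004),(-.016,0,.001),(-.008,0,.001)]: print(q,*rel(q))
M_sq=(M.T@(pc-v[:3])+OFF)*1000; print('stock in plate mm',M_sq, s['time'],s['wrist_force'])
print('plate edge px',proj(c,v[:3]),[proj(c,v[:3]+M@np.array([0,y,0])) for y in(-.02,.02)],[(np.round(d['uv'],1),d['conf']) for d in place_of('wrist','plate_edge')])
```

```text
(-0.023, 0, 0.004) [0.08  0.058 0.434] [0.018 0.03  0.031]
(-0.016, 0, 0.001) [-0.62   0.057  0.734] [0.018 0.03  0.031]
(-0.008, 0, 0.001) [-1.42   0.057  0.735] [0.018 0.03  0.031]
stock in plate mm [-22.207  -0.577   8.339] 12.85 [ 0.12   0.074 -1.099]
plate edge px [321.661 292.973] [array([286.875, 292.626]), array([356.423, 292.58 ])] [(array([323.3, 292.6]), 0.62)]
```

View pics/n1.png

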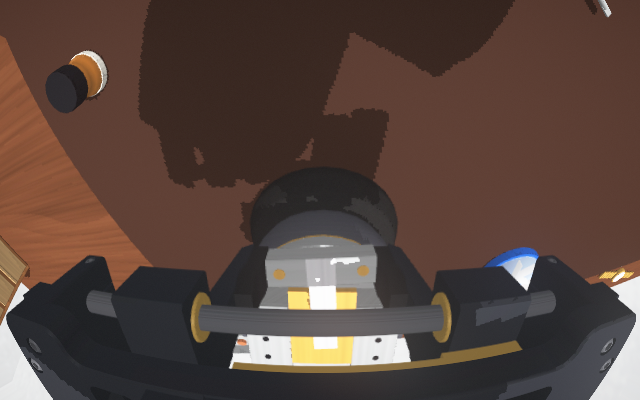

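The plate's lower edge is at row 292, columns 288–357. The blade is centred on it at about column 323, above the face. I'm lowering it onto the face.

>>> move_arm([
  {"slide": [-0.3,0.06,0.3],"rot": [0,0,0]},
  {"slide": [-0.6,0.06,0.5],"rot": [0,0,0]},
  {"slide": [-0.6,0.06,0.6],"rot": [0,0,0]},
  {"slide": [-0.6,0.06,0.6],"rot": [0,0,0]},
])

```text
time: 13.45
position: [0.549, -0.1966, 0.1268]
eef_rot: [[-0.887, 0.194, 0.42], [0.169, 0.981, -0.097], [-0.431, -0.015, -0.902]]
wrist_force: [0.6, 0.6, -1.2]
finger_gap: 0.0557
grip_force: 35.0
```

```bash
cat > st.py <<'E'
from go import *
Q=np.array(s['eef_rot'])
print('t',s['time'],'stock in plate mm',(M.T@(pc-v[:3])+OFF)*1000,'F plate axes',M.T@s['wrist_force'],'mom plate',M.T@s['moment'],'rel',*rel((-.008,0,.001)))
E
python3 st.py
```

```text
t 13.45 stock in plate mm [-16.825   0.254   1.816] F plate axes [-0.07   0.682 -1.24 ] mom plate [ 0.038  0.309 -0.048] rel [-0.882 -0.026  0.081] [ 0.043 -0.034  0.023]
```

>>> move_arm([
  {"slide": [0,0,0.05],"rot": [0,0,0]},
  {"slide": [0,0,0.1],"rot": [0,0,0]},
  {"slide": [0,0,0.1],"rot": [0,0,0]},
])

```text
time: 13.82
position: [0.5494, -0.1967, 0.126]
eef_rot: [[-0.886, 0.194, 0.42], [0.169, 0.981, -0.097], [-0.431, -0.015, -0.902]]
wrist_force: [-0.2, -0.1, -0.5]
finger_gap: 0.0558
grip_force: 35.0
```

```bash
python3 st.py
```

```text
t 13.825 stock in plate mm [-16.781   0.211   0.941] F plate axes [-0.379 -0.093 -0.332] mom plate [0.076 0.404 0.001] rel [-0.878 -0.021 -0.006] [ 0.036 -0.022  0.02 ]
```

>>> move_arm([
  {"slide": [0,0,0.05],"rot": [0,0,0]},
  {"slide": [0,0,0.1],"rot": [0,0,0]},
  {"slide": [0,0,0.1],"rot": [0,0,0]},
])

```text
time: 14.2
position: [0.5498, -0.1968, 0.1253]
eef_rot: [[-0.886, 0.194, 0.42], [0.169, 0.981, -0.097], [-0.431, -0.015, -0.902]]
wrist_force: [-3.6, 0.5, 2.2]
finger_gap: 0.0556
grip_force: 35.0
```

```bash
python3 st.py
```

```text
t 14.2 stock in plate mm [-16.777   0.21    0.123] F plate axes [-2.362 -0.222  3.52 ] mom plate [0.053 0.443 0.014] rel [-0.878 -0.021 -0.088] [ 0.034 -0.018  0.024]
```

Contact on the face is light, about 4 N. Next I'm sliding up towards the edge.

>>> move_arm([
  {"slide": [-0.2,-0.02,-0.03],"rot": [0,0,0]},
  {"slide": [-0.5,-0.02,-0.03],"rot": [0,0,0]},
  {"slide": [-0.7,-0.02,-0.03],"rot": [0,0,0]},
  {"slide": [-0.7,-0.02,-0.03],"rot": [0,0,0]},
])

```text
time: 14.7
position: [0.5561, -0.1982, 0.1286]
eef_rot: [[-0.886, 0.194, 0.421], [0.168, 0.981, -0.097], [-0.431, -0.015, -0.902]]
wrist_force: [-3.7, 0.4, 3.2]
finger_gap: 0.0557
grip_force: 35.0
```

```bash
python3 st.py
```

```text
t 14.7 stock in plate mm [-9.434  0.002  0.313] F plate axes [-1.976 -0.413  4.506] mom plate [0.157 0.54  0.   ] rel [-0.143 -0.    -0.069] [0.032 0.    0.025]
```

>>> move_arm([
  {"slide": [-0.06,0,0],"rot": [0,0,0]},
  {"slide": [-0.12,0,0],"rot": [0,0,0]},
  {"slide": [-0.12,0,0],"rot": [0,0,0]},
])

```text
time: 15.08
position: [0.5568, -0.1983, 0.1289]
eef_rot: [[-0.887, 0.194, 0.42], [0.169, 0.981, -0.097], [-0.431, -0.015, -0.902]]
wrist_force: [-6.8, 0.2, 3.2]
finger_gap: 0.0556
grip_force: 35.0
```

```bash
python3 st.py
```

```text
t 15.075 stock in plate mm [-8.726  0.067  0.303] F plate axes [-4.666 -1.147  5.724] mom plate [0.04  0.729 0.026] rel [-0.073 -0.007 -0.07 ] [ 0.046 -0.051  0.021]
```

>>> move_arm([
  {"slide": [-0.04,0,0],"rot": [0,0,0]},
  {"slide": [-0.08,0,0],"rot": [0,0,0]},
  {"slide": [-0.08,0,0],"rot": [0,0,0]},
  {"slide": [-0.08,0,0],"rot": [0,0,0]},
])

```text
time: 15.58
position: [0.5569, -0.1983, 0.1289]
eef_rot: [[-0.887, 0.194, 0.419], [0.169, 0.981, -0.096], [-0.429, -0.015, -0.903]]
wrist_force: [-9.2, 0.8, 3.3]
finger_gap: 0.0556
grip_force: 35.0
```

```bash
python3 st.py
python3 - <<'E'
from go import *
c=snap('wrist'); im=c['img'][:,:,::-1]
a=cv2.resize(im[235:365,220:425],None,fx=3.9,fy=3.9,interpolation=cv2.INTER_CUBIC)
cv2.imwrite('pics/n2.png',a)
E
```

```text
t 15.575 stock in plate mm [-8.581  0.086  0.268] F plate axes [-6.912 -1.049  6.926] mom plate [-0.18   1.203 -0.061] rel [-0.058 -0.009 -0.073] [ 0.062 -0.133  0.02 ]
```

View pics/n2.png

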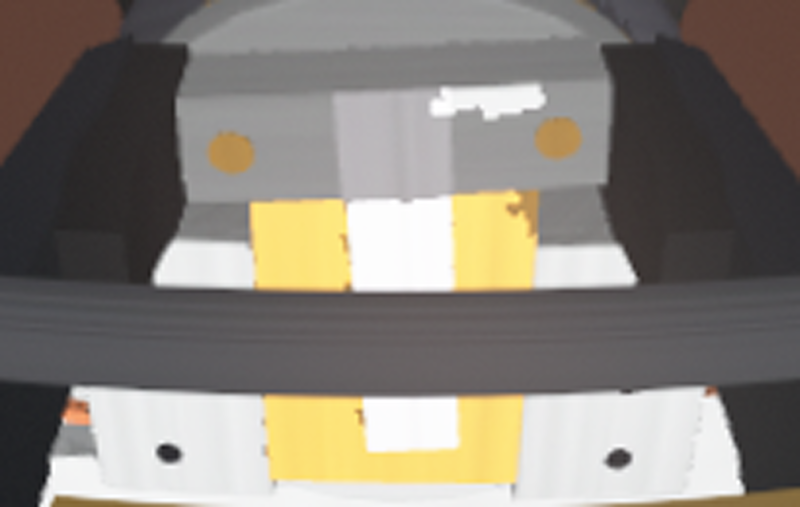

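Stock is at the edge, but in the crop the blade's centre drifts from 6 px right of the plate's middle at row 200 to 16 px at row 420. The stock line also tilts, so the yaw is off by about 2.3° and the position by about 0.6 mm. I'm backing off, turning and pressing again.

>>> move_arm([
  {"slide": [0.15,0,-0.05],"rot": [0,0,0]},
  {"slide": [0.25,-0.06,-0.08],"rot": [0,0,1.2]},
  {"slide": [0.25,-0.06,-0.08],"rot": [0,0,2.3]},
  {"slide": [0.25,-0.06,-0.08],"rot": [0,0,2.3]},
  {"slide": [0.12,-0.06,-0.03],"rot": [0,0,2.3]},
  {"slide": [0.04,-0.06,0],"rot": [0,0,2.3]},
  {"slide": [-0.02,-0.06,0],"rot": [0,0,2.3]},
  {"slide": [-0.02,-0.06,0],"rot": [0,0,2.3]},
])

```text
time: 16.62
position: [0.5573, -0.199, 0.1293]
eef_rot: [[-0.878, 0.229, 0.419], [0.208, 0.973, -0.097], [-0.431, 0.002, -0.903]]
wrist_force: [-5.4, 1.0, 2.5]
finger_gap: 0.055
grip_force: 35.0
```

```bash
python3 st.py
python3 - <<'E'
from go import *
c=snap('wrist'); im=c['img'][:,:,::-1]
a=cv2.resize(im[235:365,220:425],None,fx=3.9,fy=3.9,interpolation=cv2.INTER_CUBIC)
cv2.imwrite('pics/n3.png',a)
E
```

```text
t 16.625 stock in plate mm [-7.928 -0.516  0.375] F plate axes [-3.881 -0.126  4.679] mom plate [-0.024  0.758 -0.036] rel [ 0.009  0.051 -0.062] [ 0.048 -0.072 -2.276]
```

View pics/n3.png

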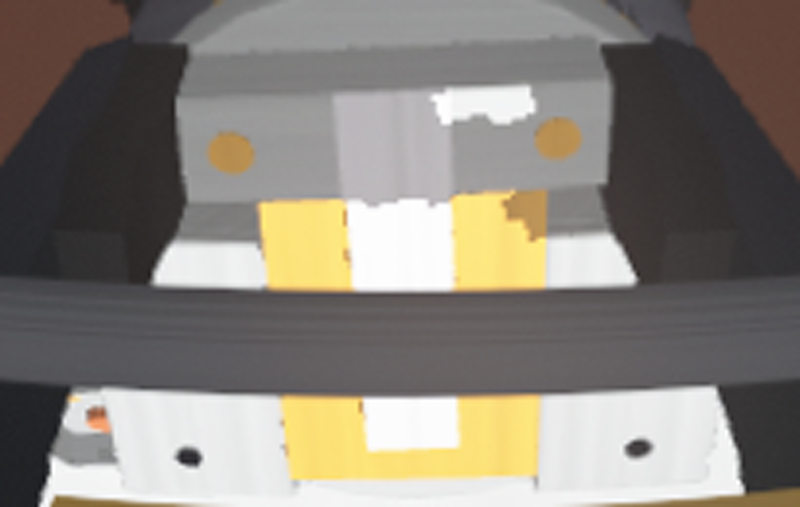

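Run:
```python
from go import *
c=snap('wrist'); cv2.imwrite('pics/n3f.png',c['img'][:,:,::-1])
for f in ['p1_wrist','p2_wrist','p3_wrist','n1','n3f']:
    g=cv2.imread(f'pics/{f}.png').astype(float)[:,319:332].mean(1)
    print(f,'tip',g[338:358,0].round().astype(int).tolist())
    print('   stock top/back',g[240:256,2].round().astype(int).tolist())
# sensitivity of tip top corner
w=c; Q=np.array(w['s']['eef_rot'])@np.diag([-1,1,-1]); p0=np.array(w['s']['position'])
for a in (-2,0,2):
    Ry=R.from_euler('y',-a,degrees=True).as_matrix()
    print(a,[proj(w,p0+Q@(OFF+Ry@np.array(t))) for t in [(.058,0,.002),(-.008,0,.007)]])
```

```text
p1_wrist tip [204, 205, 205, 204, 204, 204, 204, 204, 204, 202, 177, 81, 74, 75, 76, 74, 74, 74, 75, 76]
   stock top/back [181, 168, 149, 125, 102, 91, 114, 139, 147, 147, 146, 147, 147, 145, 145, 146]
p2_wrist tip [194, 194, 194, 195, 194, 194, 194, 194, 193, 192, 168, 76, 71, 71, 73, 74, 71, 71, 70, 72]
   stock top/back [84, 84, 83, 81, 81, 81, 106, 129, 135, 135, 135, 136, 136, 135, 134, 135]
p3_wrist tip [180, 180, 180, 180, 180, 180, 180, 180, 179, 178, 156, 76, 76, 77, 80, 81, 80, 82, 86, 91]
   stock top/back [77, 78, 80, 80, 80, 80, 100, 119, 125, 125, 125, 126, 125, 124, 124, 125]
n1 tip [253, 253, 253, 253, 253, 253, 253, 253, 252, 252, 241, 128, 121, 121, 121, 121, 121, 120, 120, 120]
   stock top/back [123, 123, 123, 124, 131, 195, 188, 140, 128, 128, 128, 129, 129, 128, 128, 129]
n3f tip [252, 252, 252, 252, 252, 252, 252, 252, 252, 252, 252, 246, 163, 120, 120, 119, 120, 120, 119, 154]
   stock top/back [152, 152, 153, 153, 154, 154, 144, 131, 127, 127, 128, 128, 128, 127, 128, 129]
-2 [array([320.756, 347.365]), array([320.679, 260.26 ])]
0 [array([320.755, 349.579]), array([320.679, 259.543])]
2 [array([320.754, 351.745]), array([320.679, 258.837])]
```

>>> move_arm([
  {"slide": [0.08,0.02,-0.03],"rot": [0,0,0]},
  {"slide": [0.08,0.05,-0.03],"rot": [0,0,0]},
  {"slide": [0.0,0.05,0.04],"rot": [0,0,0]},
  {"slide": [-0.03,0.05,0.08],"rot": [0,0,0]},
  {"slide": [-0.03,0.05,0.08],"rot": [0,0,0]},
  {"slide": [-0.03,0.05,0.08],"rot": [0,0,0]},
])

```text
time: 17.48
position: [0.5576, -0.1986, 0.129]
eef_rot: [[-0.879, 0.229, 0.419], [0.208, 0.973, -0.097], [-0.43, 0.002, -0.903]]
wrist_force: [-11.4, -0.5, 9.1]
finger_gap: 0.0559
grip_force: 35.0
```

```bash
python3 st.py
cat > tip.py <<'E'
from go import *
c=snap('wrist'); im=c['img'][:,:,::-1]; cv2.imwrite('pics/n4.png',im)
g=im.astype(float)[:,319:332].mean(1); print(g[346:354,0].round())
E
python3 tip.py
```

```text
t 17.475 stock in plate mm [-7.89  -0.088  0.05 ] F plate axes [-6.053 -2.796 12.95 ] mom plate [-0.198  1.219 -0.063] rel [ 0.011  0.008 -0.095] [ 0.039 -0.096 -2.258]
[252. 252. 252. 252. 243. 141. 120. 120.]
```

>>> move_arm([
  {"slide": [-0.02,-0.01,-0.08],"rot": [0,0.7,0]},
  {"slide": [-0.04,-0.01,-0.1],"rot": [0,1.5,0]},
  {"slide": [-0.04,-0.01,-0.1],"rot": [0,1.5,0]},
  {"slide": [-0.04,-0.01,-0.1],"rot": [0,1.5,0]},
])

```text
time: 18.02
position: [0.5578, -0.1986, 0.1296]
eef_rot: [[-0.889, 0.229, 0.396], [0.21, 0.973, -0.091], [-0.406, 0.002, -0.914]]
wrist_force: [-6.8, 1.2, 2.4]
finger_gap: 0.0556
grip_force: 35.0
```

```bash
python3 st.py;python3 tip.py
```

```text
t 18.025 stock in plate mm [-7.499 -0.089  0.438] F plate axes [-5.189 -0.205  5.112] mom plate [-0.094  0.726 -0.084] rel [ 0.052  0.007 -0.055] [ 0.09  -1.616 -2.278]
[252. 252. 252. 252. 250. 224. 121. 120.]
```

>>> move_arm([
  {"slide": [-0.02,0,-0.02],"rot": [0,1,0]},
  {"slide": [-0.04,0,-0.03],"rot": [0,2,0]},
  {"slide": [-0.04,0,-0.03],"rot": [0,2,0]},
  {"slide": [-0.04,0,-0.03],"rot": [0,2,0]},
])

```text
time: 18.58
position: [0.5582, -0.1986, 0.1299]
eef_rot: [[-0.903, 0.229, 0.364], [0.213, 0.973, -0.083], [-0.374, 0.003, -0.928]]
wrist_force: [-5.4, 0.2, 1.7]
finger_gap: 0.0557
grip_force: 35.0
```

```bash
python3 st.py;python3 tip.py
```

```text
t 18.575 stock in plate mm [-6.953  0.063  0.591] F plate axes [-4.049 -0.87   3.849] mom plate [ 0.086  0.75  -0.046] rel [ 0.107 -0.01  -0.034] [ 0.145 -3.628 -2.276]
[253. 253. 253. 253. 253. 253. 250. 208.]
```

>>> move_arm([
  {"slide": [-0.02,0,0.02],"rot": [0,0,0]},
  {"slide": [-0.03,0,0.03],"rot": [0,0,0]},
  {"slide": [-0.03,0,0.03],"rot": [0,0,0]},
  {"slide": [-0.03,0,0.03],"rot": [0,0,0]},
])

```text
time: 19.12
position: [0.5584, -0.1986, 0.1297]
eef_rot: [[-0.903, 0.229, 0.364], [0.213, 0.973, -0.083], [-0.373, 0.003, -0.928]]
wrist_force: [-7.4, 2.4, 2.5]
finger_gap: 0.0556
grip_force: 35.0
```

```bash
python3 st.py;python3 tip.py; python3 -c "
import cv2
im=cv2.imread('pics/n4.png')
cv2.imwrite('pics/n4c.png',cv2.resize(im[235:365,220:425],None,fx=3.9,fy=3.9,interpolation=cv2.INTER_CUBIC))"
```

```text
t 19.125 stock in plate mm [-6.924  0.081  0.359] F plate axes [-5.914  0.833  5.559] mom plate [ 0.034  0.912 -0.043] rel [ 0.111 -0.012 -0.057] [ 0.148 -3.658 -2.27 ]
[253. 253. 253. 253. 253. 253. 252. 235.]
```

View pics/n4c.png

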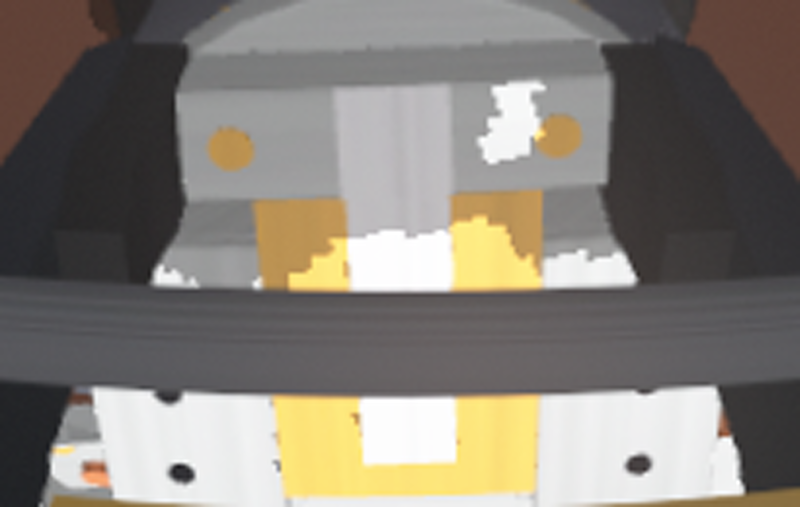

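The crop shows the blade centred on the plate (399.5 against 398.5 px at the stock, 409.5 for both at the tip) and parallel to its sides. The stock is up against the edge with about 6 N on both faces, so I'm handing in.

```bash
python3 -c "
from plant import *
print(finish_job())"
```

```text
the job is handed in; nothing more can be done
None
```

I handed the job in at about 19 s, still holding the small T-square on the plate: stock against the lower edge, blade on the face along the middle line to within about 0.2 mm by the last wrist picture, pressed with about 6 N each way. I judged flatness from how the blade moved in the grip, and no result came back.

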